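# Hold the end board on the casting form

### The arm

A 6-joint arm with a two-finger parallel gripper is mounted at the origin on the work surface. World frame = base frame: x ahead of the robot, y to its left, z up, the work surface at z = 0. Lengths are in m, angles in rad, forces in N, time in s.
With the tool pointing down it reaches from about 0.35 to 0.775 m from the base axis. Payload 7.3 kg.
Tool frame: the origin (TCP) lies at the very end of the fingers, on their centre line; the grasp point (between the pads) lies 19 mm behind it; z points along the fingers, y is the line along which they close (so a half turn about z gives the same grasp; the last joint's range is limited). The gripper opens to 92 mm and grips with 3 to 60 N. Pads are 19 mm wide; open, the fingers measure 130 mm over their backs; the gripper's body (75 mm by 190 mm) begins 47 mm behind the grasp point.
Start: joints at [1.007, 0.342, 1.524, -0, 1.275, -0.146], TCP at [0.213, 0.48, 0.227] pointing down, gripper open.
Joint ranges: [-2.53, 2.53], [-0.77, 2.02], [0.04, 2.7], [-1, 4.14], [0.28, 2.66], [-3.11, 3.11]. Speed limits (rad/s): [2.57, 2.57, 3.14, 3.14, 3.14, 3.14].

### API

Orientations are given as [roll, pitch, yaw] about the fixed x, y, z axes, in that order (R = Rz(yaw) Ry(pitch) Rx(roll)).
In Python, from cell import robot gives the robot as it stands.
- The arm moves only by the tool apply_moves, never from a script. Its argument "motion" is text: rows parted by semicolons, each of 7 numbers parted by spaces: the opening in per cent of the stroke, from 0 (shut) to 100 (fully open), then the shift along the tool's x, y, z in cm, then the turn, a rotation vector about the tool's x, y, z in rad. A call has 1 to 20 rows; each row shifts and turns the commanded pose from where the row before left it, along the tool's axes as they then stand; what a row does not reach is not made up. A row lasts 1/8 s, in which the tool goes at most 62.5 mm and 10.7 degrees, less where a joint would pass 70% of its speed; a pose out of reach is approached as far as the arm can. A call with a gripper value outside its range is refused whole. The fingers move at their own pace and stop on an object; "force" is the grip in N (left out, the last holds). Time passes only in rows, so rows that do not move let the fingers close. It gives the time, the measured TCP pose, the force, the opening and the grip force at its end, in the units of the state.
- robot.observe(): the state, without advancing time (a new reading comes with each control period).
- robot.read_camera(name): name is "side" or "top"; returns a dict with "img" (400x640x3 uint8, red, green, blue), "fovy" (degrees; the focal length in pixels is half the picture's height over the tangent of half this angle, whatever the lens; pixels are square), "cx", "cy" (the principal point, pixels), "R" (3x3) and "t" (3): a world point X has camera coordinates R X + t. Camera axes: x right, y down, z forward; pixel columns grow to the right and rows downward; lengths in m; the calibration is good to about 2 mm. A picture is of the moment at which its call begins. There is no depth.
- robot.hand_in(): hands the job in; it is judged then, once.
Trained networks look in a picture, given as the dict that the camera call returned (one of the last four; its "shot" number tells which), for a name from the list of things; names that differ only in an ending like _2 or _b are one class to them, and where a whole thing is asked for, a point or a joint stands for the part that bears it (a point fixed in the world has none). Each returns a list of dicts, best first, with "score" (0 to 1); they miss things now and then, are a little off and sometimes report something else, mostly with a low value. They report only what shows in the picture. A call takes as long as a camera call.
- robot.search_frame(target, picture): "centre" ([x, y, z] in m, in world coordinates, good to about 4 mm: the middle of the surface that is visible of it).
- robot.trace(target, picture): "pixels" (400x640 bool, what is visible of it).
The state is a dict: "time": time; "qpos": joint angles; "qvel": joint speeds; "joint_efforts": joint torques, N m; "tool_pos": TCP position; "tool_rot": TCP orientation; "contact_force": force on the tool from outside, world axes, zero at the start; "torque": the same for the moment, N m; "opening": finger opening in m; "grip_force": force on a finger pad.
Only numpy, scipy, OpenCV 4.12 (cv2) and the standard library are available. Lean on these libraries where they do the work, as an engineer would, in place of code of your own. Each camera call takes 0.05 s, during which the arm holds its last target. There are 200 camera calls.

### The job

Take the longer of the two boards out of the rack, stand it upright on the jig's base plate and close the open end of the U-shaped casting form with it, flush with the form's outer sides. Then be my third hand while I screw it on: press it steadily against the form with about 10 N, so that the sprung form is pushed back about 20 mm and its pointer stays between the two pins, and finish while still holding it like that. Press gently enough that the form never runs back to the end of its travel, and leave the shorter board and the other things where they are.

Things in the scene. Friction and masses are not known exactly. Their poses are not given: they have to be found in the camera images.
- end_board_center (a point): Centre of the end board: the longer of two plain pine boards standing upright on their long edges in the rack's two slots; 20 mm thick (its own x), 160 mm long (its y), 80 mm high (z), about 0.14 kg (a third more or less). It may be in either slot.
- rack: Fixed plywood rack, 190 x 200 mm, left or right on the table; origin at the centre of its underside. Two parallel slots along its y, 96 mm apart, 26 mm wide, open at both ends; slot floor 12 mm above the table, cheeks up to 32 mm.
- short_board_center (a point): Centre of the shorter board in the rack's other slot: same wood, 20 x 105 x 80 mm, same axes. It stays there.
- form_mouth (a point): Centre of the form's open end, half-way up, 55 mm above the table; moves with the form. The form is a U of 20 mm pine boards, outside 160 mm wide (y), 150 mm deep, 80 mm high; inside 120 mm wide. x points into the form (the way to press and to slide), z up. The closing board lies on the two wall ends, its centre 10 mm in front (-x) of this point at equal y and z.
- jig: Fixed base plate under the form, 340 x 240 mm plywood, its top 15 mm above the table, same axes as form_mouth; origin at table height, 24 mm further in than form_mouth at rest. The plate reaches 106 mm out in front of the mouth at rest. Behind the form a steel stop carries the springs.
- form (a joint): How far the form has been pushed back along its x against two coil springs, in m: 0 at rest, end of travel at 0.040. The springs have no preload and give 0.5 N per mm (10 N at 20 mm). A dark steel pointer on the form's +y side passes, at 12 mm (6 N) and 28 mm (14 N), two steel pins standing on the base plate.
- hammer: Hammer lying on the table, bystander; origin under its middle.
- brush: Brush lying on the table, bystander; origin under its middle.
- tin: Closed steel tin, 68 mm across, 85 mm high, bystander; origin at the centre of its underside.
- lump: Lump of plaster, 70 x 55 x 40 mm, bystander; origin at the centre of its underside.

How it is judged:
On the way:
1. the end board has been lifted out of the rack (height (world z) of end_board_center above 0.09 m), for 0.1 s.
At the end, for the whole second after the job is handed in: Through the last second the robot still presses the end board on the form with 4 to 17 N, at rest, the form pushed back 10 to 30 mm; the board is upright and flat on the mouth (4 degrees), centred to 7 mm, level with the form to 5 mm (value of joint form between 0.01 and 0.03 m and contact force between end_board and form between 4 and 17 N and x of end_board_center in the frame of form_mouth between -0.016 and -0.005 m and y of end_board_center in the frame of form_mouth between -0.007 and 0.007 m and z of end_board_center in the frame of form_mouth between -0.005 and 0.006 m and angle between the x axis of end_board_center and the x axis of form_mouth, either way round below 0.07 rad and angle between end_board_center's own z axis and vertical below 0.07 rad and linear speed of end_board below 0.01 m/s and contact force between any of the fingers, the arm and end_board above 2 N); the arm keeps its last pose, push and grip.
It fails at once if the form is driven to the end of its travel (value of joint form above 0.038 m).
It fails at once if the shorter board or another bystander is disturbed (moved 30 mm) (distance of any of short_board_center, hammer, brush, tin, lump from where it was at the start of the episode above 0.03 m).
It also fails if it takes over 48 s, if anything falls off the work surface, if the arm or the gripper's body presses on something with over 40 N, if the wrist force passes 120 N, or if a joint passes its speed limit or range.

## Working session

There is one attempt and no reset: what is moved stays moved. The work goes in short steps, Python scripts to look and compute and a tool call to move; the robot and the scene stay as the last step left them, time stands still between calls to the robot, and variables do not carry over. Pictures are saved under pics/ and viewed, at most 10 in all, crops included, and the job is handed in when it is done.

Besides the shell and the picture viewer there is one more tool, called after "Call:" as a command line: name --argument value ..., lists and objects as JSON in quotes. apply_moves: Moves the arm, as the interface text tells. Its arguments: {"type":"object","properties":{"motion":{"type":"string"},"force":{"type":"number"}},"required":["motion"]}

```bash
mkdir -p pics; ls; python3 - <<'E'
from cell import robot
import cv2,numpy as np
s=robot.observe();print({k:np.round(v,3) for k,v in s.items()})
for n in("top","side"):
    p=robot.read_camera(n);cv2.imwrite(f"pics/{n}0.png",p["img"][:,:,::-1])
    print(n,p["fovy"],p["cx"],p["cy"],np.round(p["R"],3).tolist(),np.round(p["t"],3))
    for t in("end_board_center","short_board_center","rack","form_mouth","form","jig","hammer","brush","tin","lump"):
        print(t,[(np.round(d["centre"],3).tolist(),round(d["score"],2)) for d in robot.search_frame(t,p)[:2]])
E
```

```text
pics
{'time': np.float64(0.0), 'qpos': array([ 1.007,  0.343,  1.525, -0.   ,  1.275, -0.146]), 'qvel': array([0.   , 0.   , 0.   , 0.001, 0.   , 0.   ]), 'joint_efforts': array([  0.   , -43.123, -24.423,   0.072,   0.056,  -0.   ]), 'tool_pos': array([0.213, 0.479, 0.226]), 'tool_rot': array([-3.14 , -0.   ,  2.724]), 'contact_force': array([-0.773, -0.158,  0.687]), 'torque': array([-0.025,  0.002, -0.001]), 'grip_force': np.float64(0.0), 'opening': np.float64(0.092)}
top 53.61826692362107 316.8372338080336 201.02398516998426 [[-0.004, -1.0, -0.019], [-0.983, 0.007, -0.185], [0.185, 0.018, -0.982]] [0.016 0.5   1.438]
end_board_center [([0.549, -0.227, 0.09], 0.58)]
short_board_center [([0.653, -0.233, 0.088], 0.56)]
rack [([0.605, -0.221, 0.016], 0.61)]
form_mouth [([0.68, 0.196, 0.094], 0.86)]
form [([0.68, 0.198, 0.098], 0.93), ([0.609, -0.219, 0.015], 0.44)]
jig [([0.628, 0.18, 0.021], 0.73)]
hammer [([0.406, -0.493, 0.02], 0.59), ([0.38, 0.495, 0.041], 0.25)]
brush [([0.622, 0.5, 0.015], 0.72)]
tin [([0.61, -0.49, 0.082], 0.55)]
lump [([0.38, 0.494, 0.041], 0.76)]
side 48.857130006866285 322.06261436041535 193.19018697713207 [[0.717, -0.697, 0.0], [-0.399, -0.411, -0.82], [0.571, 0.588, -0.573]] [-0.35   0.268  1.263]
end_board_center [([0.552, -0.243, 0.074], 0.86)]
short_board_center [([0.651, -0.248, 0.069], 0.92)]
rack [([0.56, -0.273, 0.01], 0.9)]
form_mouth [([0.651, 0.187, 0.064], 0.91), ([0.551, -0.24, 0.072], 0.31)]
form [([0.646, 0.188, 0.065], 0.87)]
jig [([0.619, 0.159, 0.012], 0.85)]
hammer [([0.403, -0.503, 0.023], 0.72), ([0.551, -0.242, 0.07], 0.61)]
brush [([0.611, 0.489, 0.012], 0.8)]
tin [([0.599, -0.512, 0.063], 0.7)]
lump [([0.376, 0.477, 0.029], 0.77), ([0.613, 0.489, 0.014], 0.19)]
```

View pics/top0.png

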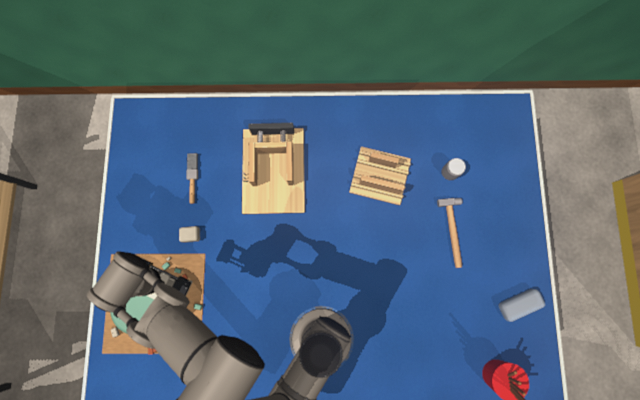

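View pics/side0.png

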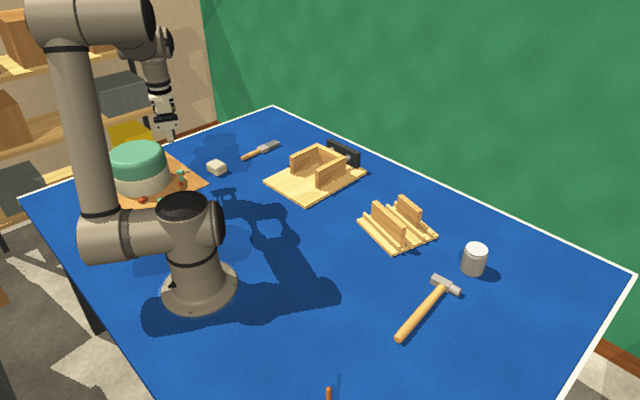

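```bash
cat > fit.py <<'E'
import numpy as np,cv2
from scipy.optimize import minimize
def proj(p,X):
    f=200/np.tan(np.radians(p["fovy"])/2)
    c=X@np.array(p["R"]).T+np.array(p["t"]);return c[:,:2]/c[:,2:]*f+[p["cx"],p["cy"]]
def render(p,pose,boxes):
    x,y,a=pose;m=np.zeros((1600,2560),np.uint8);c,s=np.cos(a),np.sin(a)
    for b in boxes:
        P=np.array([[i,j,k] for i in b[0] for j in b[1] for k in b[2]])
        W=np.c_[x+c*P[:,0]-s*P[:,1],y+s*P[:,0]+c*P[:,1],P[:,2]]
        h=cv2.convexHull(((proj(p,W)+.5)*4-.5).astype(np.float32))
        cv2.fillConvexPoly(m,np.round(h*16).astype(np.int32),255,shift=4)
    return cv2.resize(m,(640,400),interpolation=cv2.INTER_AREA)/255.
def fit(items,boxes,x0,pre=None):
    # items: list of (picture, mask)
    def cost(v):
        return sum(np.abs(render(p,v*[.01,.01,.1],boxes)-m).sum()/m.sum() for p,m in items)
    v=np.array(x0)/[.01,.01,.1]
    for _ in range(2): 
        r=minimize(cost,v,method="Nelder-Mead",options=dict(initial_simplex=v+np.r_[np.zeros((1,3)),np.eye(3)],xatol=.01,fatol=1e-4,maxiter=120));v=r.x
    return v*[.01,.01,.1],r.fun
BOARD=[[(-.01,.01),(-.08,.08),(.032,.092)]]
SHORT=[[(-.01,.01),(-.0525,.0525),(.032,.092)]]
# form in mouth frame
FORM=[[(0,.15),(.06,.08),(.015,.095)],[(0,.15),(-.08,-.06),(.015,.095)],[(.13,.15),(-.08,.08),(.015,.095)]]
# jig plate in mouth frame
PLATE=[[(-.106,.234),(-.12,.12),(0,.015)]]
E
python3 - <<'E'
from cell import robot
from fit import *
ps=[robot.read_camera(n) for n in("top","side")]
def go(t,b,x0):
    it=[]
    for p in ps:
        r=robot.trace(t,p)
        if r: it.append((p,r[0]["pixels"].astype(float)));print(t,r[0]["score"],r[0]["pixels"].sum())
    print(t,"both",fit(it,b,x0))
    for i in it: print("   one",fit([i],b,x0))
go("end_board_center",BOARD,[.55,-.235,-.2])
go("short_board_center",SHORT,[.65,-.235,-.2])
go("form",FORM,[.6,.19,0])
go("jig",PLATE+FORM,[.6,.19,0])
E
```

```text
end_board_center 0.83 445
end_board_center 0.96 815
end_board_center both (array([ 0.55599718, -0.22856777, -0.25850009]), np.float64(0.242843252141968))
   one (array([ 0.55548352, -0.22649758, -0.26137939]), np.float64(0.1194976867151355))
   one (array([ 0.55678639, -0.23086637, -0.27266557]), np.float64(0.08085648983519789))
short_board_center 0.51 287
short_board_center 0.85 529
short_board_center both (array([ 0.65274209, -0.24273935, -0.2743388 ]), np.float64(2.1006166752744715))
   one (array([ 0.49390221, -0.23673203,  0.89049102]), np.float64(1.6278745644599302))
   one (array([ 0.65252564, -0.24319863, -0.28770779]), np.float64(0.06315282256569925))
form 0.94 1089
form 0.74 1483
form both (array([0.56605986, 0.18650285, 0.01038658]), np.float64(0.26744710395714105))
   one (array([0.56543632, 0.1875452 , 0.00706484]), np.float64(0.12963503123930933))
   one (array([0.56699989, 0.17837355, 0.04563555]), np.float64(0.07233614956434362))
jig 0.62 5397
jig 0.61 3965
jig both (array([0.56983741, 0.18457463, 0.02366345]), np.float64(0.18711030607469376))
   one (array([0.56890117, 0.18653073, 0.01515493]), np.float64(0.05926604104676891))
   one (array([0.57074586, 0.18132829, 0.03788635]), np.float64(0.12097421061741215))
```

Call:
apply_moves --motion "60 0 0 0 0 0 0.177; 60 0 0 0 0 0 0.177; 60 0 0 0 0 0 0.177; 60 0 0 0 0 0 0.177; 60 0 0 0 0 0 0.177; 60 0 0 0 0 0 0.177; 60 0 0 0 0 0 0.177; 60 0 0 0 0 0 0.177; 60 -3.72 3.22 0 0 0 0; 60 -3.72 3.22 0 0 0 0; 60 -3.72 3.22 0 0 0 0; 60 -3.72 3.22 0 0 0 0; 60 -3.72 3.22 0 0 0 0; 60 -3.72 3.22 0 0 0 0; 60 -3.72 3.22 0 0 0 0; 60 -3.72 3.22 0 0 0 0; 60 -3.72 3.22 0 0 0 0; 60 -3.72 3.22 0 0 0 0; 60 -3.72 3.22 0 0 0 0; 60 -3.72 3.22 0 0 0 0"

```text
time: 4.1
tool_pos: [0.4706, -0.0533, 0.2269]
tool_rot: [3.141, -0.0, 1.307]
contact_force: [0.8, 1.0, 1.4]
opening: 0.0554
grip_force: 0.0
```

Call:
apply_moves --motion "60 -3.72 3.22 0 0 0 0; 60 -3.72 3.22 0 0 0 0; 60 -3.72 3.22 0 0 0 0; 60 -3.72 3.22 0 0 0 0; 60 0 0 3 0 0 0; 60 0 0 3 0 0 0; 60 0 0 2 0 0 0; 60 0 0 0 0 0 0; 60 0 0 0 0 0 0"

```text
time: 5.22
tool_pos: [0.5563, -0.2291, 0.1477]
tool_rot: [3.14, 0.0, 1.308]
contact_force: [0.4, -0.1, -0.1]
opening: 0.0551
grip_force: 0.0
```

```bash
python3 - <<'E'
from cell import robot
import cv2,numpy as np
from fit import *
out=[]
for n in("top","side"):
    p=robot.read_camera(n)
    c=proj(p,np.array([[.556,-.229,.09]]))[0].astype(int)
    im=p["img"][c[1]-60:c[1]+60,c[0]-75:c[0]+75,::-1].copy()
    out.append(cv2.resize(im,None,fx=2.6,fy=2.6,interpolation=cv2.INTER_CUBIC))
cv2.imwrite("pics/a.png",np.hstack(out))
E
```

```text
(no output)
```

View pics/a.png

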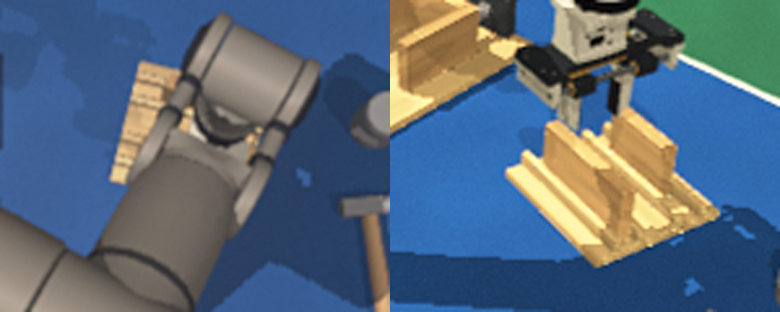

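The side crop shows the two fingers (568,105) and (620,95) astride the long board's top; I'm descending.

Call:
apply_moves --motion "60 0 0 2.6 0 0 0; 60 0 0 2.6 0 0 0; 60 0 0 2.6 0 0 0; 60 0 0 1.6 0 0 0; 60 0 0 1 0 0 0; 60 0 0 0 0 0 0; 0 0 0 0 0 0 0; 0 0 0 0 0 0 0; 0 0 0 0 0 0 0; 0 0 0 0 0 0 0; 0 0 0 0 0 0 0; 0 0 0 0 0 0 0" --force 30

```text
time: 6.82
tool_pos: [0.5568, -0.2292, 0.043]
tool_rot: [3.139, 0.0, 1.308]
contact_force: [5.4, -0.7, -2.6]
opening: 0.0195
grip_force: 30.0
```

Call:
apply_moves --motion "0 0 0 -1 0 0 0; 0 0 0 -2 0 0 0; 0 0 0 -3 0 0 0; 0 0 0 -3 0 0 0; 0 0 0 -3 0 0 0; 0 0 0 0 0 0 0; 0 0 0 0 0 0 0"

```text
time: 7.7
tool_pos: [0.5547, -0.2283, 0.1614]
tool_rot: [-3.139, -0.001, 1.308]
contact_force: [0.4, -0.4, -2.1]
opening: 0.0197
grip_force: 30.0
```

```bash
python3 - <<'E'
from cell import robot
from fit import *
s=robot.observe();print({k:np.round(s[k],4) for k in("time","tool_pos","tool_rot","contact_force","opening","grip_force")})
top=robot.read_camera("top");side=robot.read_camera("side")
# held board in side view, and form/plate now unobstructed?
for t in("end_board_center","form_mouth"):
  for p in(top,side):
    print(t,[(np.round(d["centre"],3).tolist(),round(d["score"],2)) for d in robot.search_frame(t,p)[:2]])
r=robot.trace("end_board_center",side)
z=s["tool_pos"][2]+.009
if r:
    m=r[0]["pixels"].astype(float)
    for dz in(-.006,-.003,0,.003,.006):
        B=[[(-.01,.01),(-.08,.08),(z+dz-.04,z+dz+.04)]]
        print(dz,fit([(side,m)],B,[.556,-.229,-.262]))
im=np.hstack([cv2.resize(top["img"][110:230,220:420],(400,240)),cv2.resize(side["img"][120:260,250:450],(400,280))[:240]])
cv2.imwrite("pics/b.png",im[:,:,::-1])
E
```

```text
{'time': np.float64(7.7), 'tool_pos': array([ 0.5547, -0.2283,  0.1614]), 'tool_rot': array([-3.1388e+00, -7.0000e-04,  1.3078e+00]), 'contact_force': array([ 0.3904, -0.363 , -2.0549]), 'opening': np.float64(0.0197), 'grip_force': np.float64(29.9626)}
end_board_center [([0.559, -0.196, 0.213], 0.54)]
end_board_center []
form_mouth [([0.681, 0.199, 0.091], 0.97)]
form_mouth [([0.651, 0.188, 0.067], 0.88)]
-0.006 (array([ 0.55920856, -0.22977043, -0.33631937]), np.float64(0.6676000648193161))
-0.003 (array([ 0.55448793, -0.23462682, -0.36545834]), np.float64(0.6747431534597309))
0 (array([ 0.55230548, -0.23507385, -0.35473257]), np.float64(0.6822557122022362))
0.003 (array([ 0.54868743, -0.23847055, -0.37975224]), np.float64(0.6876162696483552))
0.006 (array([ 0.54482732, -0.24080448, -0.37452644]), np.float64(0.6947399124939232))
```

View pics/b.png

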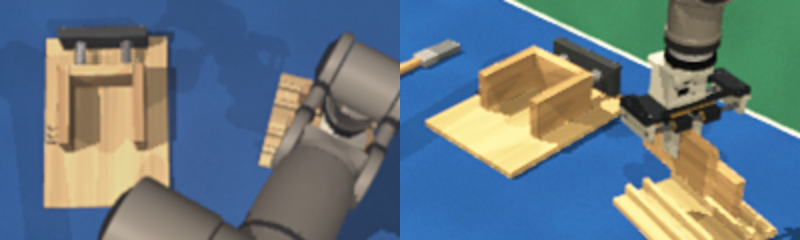

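Call:
apply_moves --motion "0 0 0 0 0 0 -0.14; 0 0 0 0 0 0 -0.14; 0 3 -0.48 0 0 0 0; 0 4.8 -0.48 0 0 0 0; 0 4.8 -0.48 0 0 0 0; 0 4.8 -0.48 0 0 0 0; 0 4.8 -0.48 0 0 0 0; 0 4.8 -0.48 0 0 0 0; 0 4.8 -0.48 0 0 0 0; 0 4.8 -0.48 0 0 0 0; 0 4.8 -0.48 0 0 0 0; 0 0 0 3 0 0 0; 0 0 0 3 0 0 0; 0 0 0 2 0 0 0; 0 0 0 1.5 0 0 0; 0 0 0 0 0 0 0; 0 0 0 0 0 0 0"

```text
time: 10.18
tool_pos: [0.5061, 0.1845, 0.0684]
tool_rot: [3.14, -0.0, 1.588]
contact_force: [-0.8, -0.5, -1.9]
opening: 0.0196
grip_force: 30.0
```

```bash
python3 - <<'E'
from cell import robot
from fit import *
s=robot.observe();print({k:np.round(s[k],4) for k in("time","tool_pos","tool_rot","contact_force","opening","grip_force")})
side=robot.read_camera("side");top=robot.read_camera("top")
z=s["tool_pos"][2]+.009
r=robot.trace("end_board_center",side);print([(x["score"],x["pixels"].sum()) for x in r])
B=[[(-.01,.01),(-.08,.08),(z-.04,z+.04)]]
v=(s["tool_pos"][0],s["tool_pos"][1],.017)
im=side["img"][90:240,220:420,::-1].copy();im=cv2.resize(im,None,fx=4,fy=4,interpolation=cv2.INTER_CUBIC)
# overlay predicted outlines
for pose,b,col in((v,B,(0,0,255)),((.568,.186,.018),FORM,(255,0,255))):
  for q in b:
    m=(render(side,pose,[q])>.5).astype(np.uint8)
    m=cv2.resize(m[90:240,220:420],None,fx=4,fy=4,interpolation=cv2.INTER_LINEAR)
    cs,_=cv2.findContours(m,0,1);cv2.drawContours(im,cs,-1,col,1)
cv2.imwrite("pics/c.png",im)
im=cv2.resize(top["img"][110:230,220:330,::-1],None,fx=5,fy=5,interpolation=cv2.INTER_CUBIC)
for pose,b,col in((v,B,(0,0,255)),((.568,.186,.018),FORM,(255,0,255))):
  for q in b:
    m=(render(top,pose,[q])>.5).astype(np.uint8)
    m=cv2.resize(m[110:230,220:330],None,fx=5,fy=5)
    cs,_=cv2.findContours(m,0,1);cv2.drawContours(im,cs,-1,col,1)
cv2.imwrite("pics/d.png",im)
E
```

```text
{'time': np.float64(10.175), 'tool_pos': array([0.5061, 0.1845, 0.0684]), 'tool_rot': array([ 3.1402e+00, -3.0000e-04,  1.5877e+00]), 'contact_force': array([-0.8097, -0.4848, -1.8637]), 'opening': np.float64(0.0196), 'grip_force': np.float64(29.9624)}
[(0.76, np.int64(472))]
```

View pics/c.png

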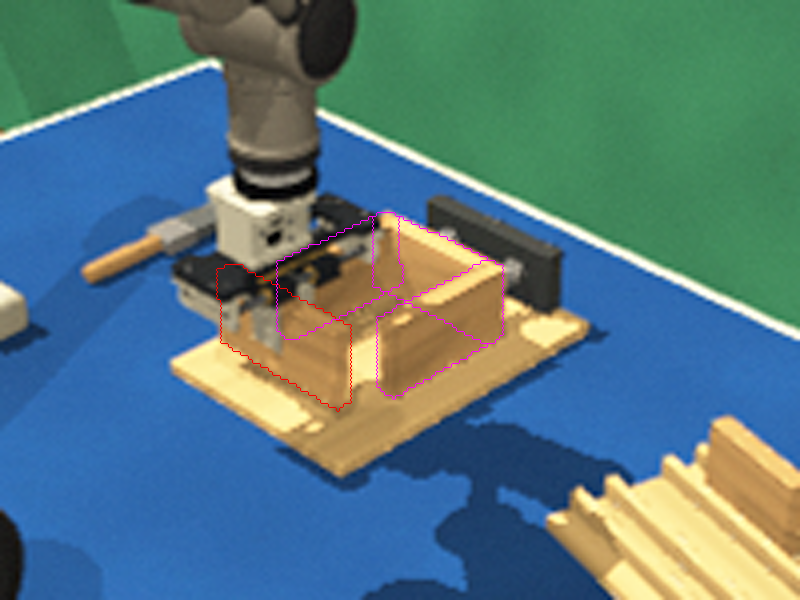

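View pics/d.png

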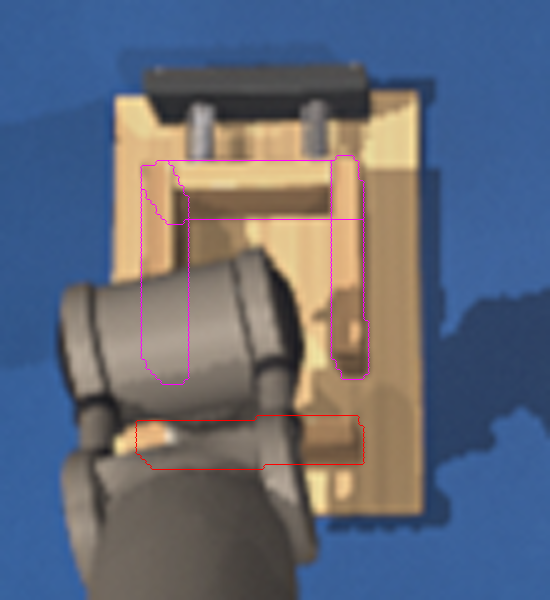

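Both overlays show the held board (red) lined up with the form's outer sides (board end at 362, form side at about 365 in the top crop), about 5 cm in front of the mouth. I'll lower it and advance almost to contact.

Call:
apply_moves --motion "0 0 0 0.7 0 0 0; 0 0 0 0.7 0 0 0; 0 0 0 0.5 0 0 0; 0 0 0 0 0 0 0; 0 0 1.0 0 0 0 0; 0 0 1.0 0 0 0 0; 0 0 1.0 0 0 0 0; 0 0 0.8 0 0 0 0; 0 0 0 0 0 0 0; 0 0 0 0 0 0 0; 0 0 0 0 0 0 0"

```text
time: 11.7
tool_pos: [0.5432, 0.1851, 0.0487]
tool_rot: [-3.141, -0.0, 1.588]
contact_force: [-0.2, 0.8, -1.3]
opening: 0.0199
grip_force: 30.0
```

```bash
cat > look.py <<'E'
import sys
from cell import robot
from fit import *
s=robot.observe();print({k:np.round(s[k],4) for k in("time","tool_pos","tool_rot","contact_force","torque","opening","grip_force")})
side=robot.read_camera("side");top=robot.read_camera("top")
z=s["tool_pos"][2]+.009;tp=s["tool_pos"];d=float(sys.argv[2])
B=[[(-.01,.01),(-.08,.08),(z-.04,z+.04)]]
ims=[]
for p,(r0,r1,c0,c1) in((side,(130,200,260,360)),(top,(120,190,230,310))):
    im=cv2.resize(p["img"][r0:r1,c0:c1,::-1],None,fx=4,fy=4,interpolation=cv2.INTER_CUBIC);raw=im.copy()
    for pose,b,col in(((tp[0],tp[1],.017),B,(0,0,255)),((.568+d,.186,.018),FORM,(255,0,255))):
      for q in b:
        m=cv2.resize((render(p,pose,[q])[r0:r1,c0:c1]*255).astype(np.uint8),None,fx=4,fy=4)
        cs,_=cv2.findContours((m>127).astype(np.uint8),0,1);cv2.drawContours(im,cs,-1,col,1)
    ims.append(np.vstack([raw,im]))
cv2.imwrite(sys.argv[1],np.hstack(ims))
E
python3 look.py pics/e.png 0
```

```text
{'time': np.float64(11.7), 'tool_pos': array([0.5432, 0.1851, 0.0487]), 'tool_rot': array([-3.1412, -0.    ,  1.5879]), 'contact_force': array([-0.2065,  0.7629, -1.2529]), 'torque': array([-0.0689,  0.0467, -0.0285]), 'opening': np.float64(0.0199), 'grip_force': np.float64(29.9626)}
```

View pics/e.png

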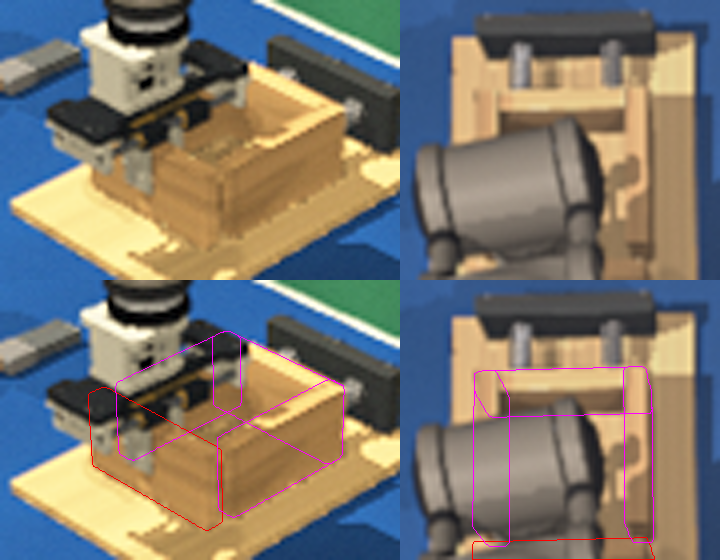

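The board sits in line with the form (right edge of the board meets the form's outer side at 220 in the side crop), about 1.5 cm short of contact. I'll press in slowly.

Call:
apply_moves --motion "0 0 0.5 0 0 0 0; 0 0 0.5 0 0 0 0; 0 0 0.4 0 0 0 0; 0 0 0.3 0 0 0 0; 0 0 0.3 0 0 0 0; 0 0 0.3 0 0 0 0; 0 0 0.3 0 0 0 0; 0 0 0 0 0 0 0; 0 0 0 0 0 0 0; 0 0 0 0 0 0 0"

```text
time: 13.05
tool_pos: [0.569, 0.1855, 0.0486]
tool_rot: [-3.141, 0.0, 1.588]
contact_force: [-5.3, -0.4, 0.4]
opening: 0.0201
grip_force: 30.0
```

Call:
apply_moves --motion "0 0 0.3 0 0 0 0; 0 0 0.3 0 0 0 0; 0 0 0.3 0 0 0 0; 0 0 0 0 0 0 0; 0 0 0 0 0 0 0; 0 0 0 0 0 0 0; 0 0 0 0 0 0 0; 0 0 0 0 0 0 0; 0 0 0 0 0 0 0"

```text
time: 14.18
tool_pos: [0.5771, 0.1856, 0.0485]
tool_rot: [-3.139, 0.0, 1.588]
contact_force: [-9.7, -1.2, 2.8]
opening: 0.0198
grip_force: 30.0
```

```bash
python3 look.py pics/f.png 0.02
```

```text
{'time': np.float64(14.175), 'tool_pos': array([0.5771, 0.1856, 0.0485]), 'tool_rot': array([-3.1386e+00,  3.0000e-04,  1.5880e+00]), 'contact_force': array([-9.7088, -1.19  ,  2.765 ]), 'torque': array([-0.2094,  1.2794, -0.1419]), 'opening': np.float64(0.0198), 'grip_force': np.float64(29.9734)}
```

View pics/f.png

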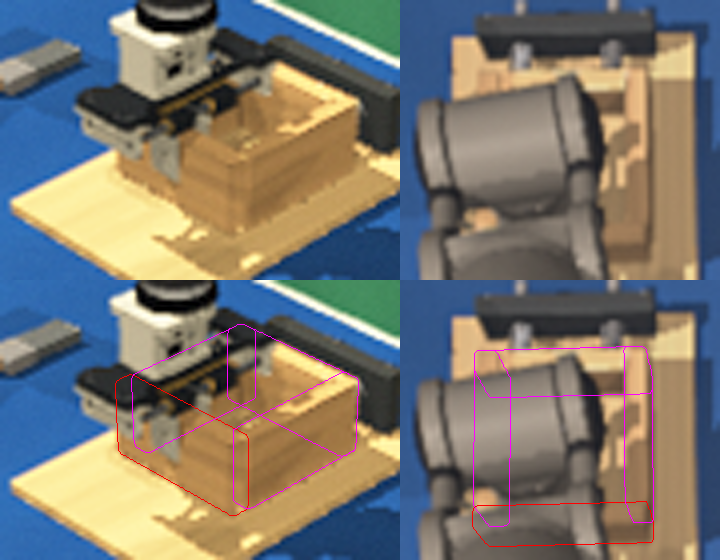

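The picture shows the board closing the mouth, flush with the form's outer side, and the form pushed back about 20 mm. The measured force is 9.7 N, so I'm handing in.

```bash
python3 -c "
from cell import robot
print(robot.hand_in())"
```

```text
the job is handed in; nothing more can be done
None
```

I handed the job in with the arm still pressing the longer board upright on the form's mouth at a measured 9.7 N. The form is pushed back about 20 mm, judged from the force, the tool position and the camera overlay, and no verdict was returned.

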